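Scan the jar, then hold the reading lens over its date

ROBOT

A 7-joint arm with a two-finger parallel gripper is mounted at the origin on the work surface. World frame = base frame: x ahead of the robot, y to its left, z up, the work surface at z = 0. Lengths are in mm, angles in degrees, forces in N, time in s.
With the tool pointing down it reaches from about 425 to 825 mm from the base axis. Payload 3.6 kg.
Tool frame: the origin (TCP) lies at the very end of the fingers, on their centre line; the grasp point (between the pads) lies 19 mm behind it; x points along the fingers, y is the direction in which the jaws open and shut, and the axes are right-handed (so a half turn about x gives the same grasp; the last joint's range is limited). The gripper opens to 85 mm and grips with 20 to 120 N. Pads are 22 mm wide; open, the fingers measure 114 mm over their backs; the gripper's body (76 mm by 85 mm) begins 54 mm behind the grasp point. The pads swing forward as they close: fully open they stand 13 mm farther back than shut.
Start: joints at [69.07, 35.231, -0.722, 81.555, 0.464, 63.22, -2.315], TCP at [216.041, -613.016, 231.297] pointing down, gripper open.
Joint ranges: [-178.69, 178.69], [-17.37, 117.87], [-77.05, 75.6], [15.02, 138.74], [-78.02, 258.01], [0.78, 113.62], [-162.83, 162.83]. Speed limits (degrees/s): [159.86, 159.86, 180, 180, 180, 180, 180].

INTERFACE

Orientations are given as [roll, pitch, yaw] about the fixed x, y, z axes, in that order (R = Rz(yaw) Ry(pitch) Rx(roll)).
In Python, from station import readout, eyes, order gives the robot as it stands. The module is installed in compiled form; this text tells all that it offers.
- The arm moves only by the shell command python3 -m creep 'ROWS' [FORCE]. ROWS is text: rows parted by semicolons, each of 7 numbers parted by spaces: the gripper's target within -1 to 1 (shut at 1, half-way at 0, fully open at -1), then the shift along the tool's x, y, z in mm, then the turn, a rotation vector about the tool's x, y, z in degrees. In form: claw x y z ax ay az; .... A call has 1 to 8 rows; each row shifts and turns the pose as measured when the row begins, along the tool's axes as they then stand; what a row does not reach is not made up. A row lasts 1/10 s, in which the tool goes at most 50 mm and 8.59 degrees, less where a joint would pass 70% of its speed; a pose out of reach is approached as far as the arm can. A call with a gripper value outside its range is refused whole. The fingers move at their own pace and stop on an object; FORCE is the grip in N (left out, the last holds). Time passes only in rows, so rows that do not move let the fingers close. It gives the time, the measured TCP pose, the force and the opening at its end, in the units of the state.
- readout.read_state(): the state, without advancing time (a new reading comes with each control period).
- eyes.capture(name): name is "scene" or "top" or "wrist"; returns a dict with "frame" (400x640x3 uint8, red, green, blue), "depth" (400x640 float32, mm along the optical axis (not along the pixel's ray), 0 where there is no reading), "K" (3x3 intrinsics, pixels), "world_to_cam" (4x4, takes a point from world to camera coordinates); the wrist camera has in their place "tool_from_camera" (4x4, takes a point from camera to tool coordinates, whose origin is the TCP and whose axes are the tool frame's). Camera axes: x right, y down, z forward; pixel columns grow to the right and rows downward; lengths in mm; the calibration is good to about 2 mm. A picture is of the moment at which its call begins: read the wrist's pose just before it.
- order.sign_off(): hands the job in, once; it reports no verdict.
The state is a dict: "time": time; "qpos": joint angles; "joint_velocities": joint speeds; "joint_efforts": joint torques, N m; "eef_pos": TCP position; "ee_rot": TCP orientation; "contact_force": force on the tool from outside, world axes, zero at the start; "torque": the same for the moment, N m; "finger_gap": finger opening in mm.
Only numpy, scipy, OpenCV 4.12 (cv2) and the standard library are available. Lean on these libraries where they do the work, as an engineer would, in place of code of your own. Each camera call takes 0.05 s, during which the arm holds its last target.

TASK

Turn the jar where it stands until its barcode faces the scanner's window, and let go of it, leaving it standing there. Then pick up the reading lens by its handle and hold it over the tiny date printed in the middle of the jar's lid, centred on it, level, and at its focal height, which is the height of the rubber ring on the scanner's column. Finish while still holding the lens steady there, touching neither the jar nor the scanner, so that I can read the date; leave the dish of coins, the utensil tub and the tin alone.

Things in the scene. Friction and masses are not known exactly. Their poses are not given: they have to be found in the camera images.
- jar_center (a point): Upright loose jar with steel screw lid, 0.24 kg, 100 mm tall: 58 mm diameter up to 74 mm, lid 55 mm diameter from 82 to 100 mm. Point on its axis, half-way up (50 mm). z up; x points out of the middle of the barcode on its white label. On the same side a 12 mm wide paper seal strip runs over the lid's edge, seen from above. Starts 0.85 rad to half a turn away from facing the scanner, either way.
- jar_date (a point): The tiny dot-printed date: centre of the flat top of the jar's lid, 100 mm above the worktop. Axes as for the jar.
- scanner_window (a point): Middle of the dark window of the counter-top scanner, 56 mm above the worktop. Grey head 84 mm wide, 96 mm to its top, on a 135 by 110 mm steel foot, fixed. x points back into the scanner (the window looks out along -x), z up. The jar's axis stands 105 to 130 mm in front of the window, at most 10 mm to either side.
- focus_mark (a point): Black rubber ring (9 mm tall) on the scanner's graduated 16 mm square column: the focal height for the middle of the lens. The point is on the column's axis at the ring's mid-height, 75 mm behind the window, 180 mm above the worktop, 80 mm above the jar's lid. The column is 245 mm tall. Axes as for the window.
- lens_center (a point): Middle of the glass of the reading lens, half-way through its thickness. Round bezel 76 mm diameter, 14 mm thick; loose, lying flat on the worktop at the start (this point 7 mm up). z is square to the glass (up), the handle points along -x. About 0.11 kg in all; centre of mass about 63 mm from this point towards the handle.
- lens_grip (a point): Where to grip the lens's handle: 75 mm from the middle of the glass along -x, half-way up the handle (8 mm above the worktop at the start, 1 mm above lens_center's level). The black handle is a straight flat-sided bar 16 mm wide, 16 mm tall, 100 mm long, from 46 to 146 mm from the middle of the glass. Axes as for lens_center.
- dish_center (a point): Loose steel dish of coins, 100 mm diameter at the rim, 38 mm tall; its centre, half-way up. To be left alone.
- tub_center (a point): Loose white plastic tub of utensils, 104 mm diameter, 95 mm tall, the tongs reaching 185 mm up; its centre, half-way up. To be left alone.
- tin_center (a point): Loose plain closed tin, 76 mm diameter, 105 mm tall, larger than the jar and without label; its centre, half-way up. To be left alone.
Not all that is in view belongs to the job. Leave any blue or yellow look-alike of the part that bears scanner_window alone.

How it is judged:
By the outcome, as a careful person would: the job done as asked, in the order asked, and still so for the second after the job is handed in, while the arm keeps its last pose, push and grip.
It also fails if it takes over 56 s, if anything falls off the work surface, if the arm or the gripper's body presses on something with over 40 N, if the wrist force passes 120 N, or if a joint passes its speed limit or range.

## Working session

There is one attempt and no reset: what is moved stays moved. The work goes in short steps, Python scripts to look and compute and a shell command to move; the robot and the scene stay as the last step left them, time stands still between calls to the robot, and variables do not carry over. Pictures are saved under pics/ and viewed, and the job is handed in when it is done.

```bash
mkdir -p pics; python3 - <<'E'
from station import readout, eyes
import cv2,numpy as np
s=readout.read_state()
for k in s: print(k,np.round(s[k],2))
for n in("scene","top","wrist"):
    c=eyes.capture(n); cv2.imwrite(f"pics/{n}0.png",c["frame"][:,:,::-1]); np.savez(f"{n}0.npz",**c)
    print(n,np.round(c["K"],1).tolist(),[np.round(c[k],3).tolist() for k in c if k in("world_to_cam","tool_from_camera")])
E
```

```text
time 0.0
qpos [69.07 35.29 -0.73 81.64  0.47 63.22 -2.32]
joint_velocities [ 0.03 -0.18 -0.05 -0.02  0.07 -0.07  0.04]
joint_efforts [ 0.000e+00 -4.692e+01  2.600e-01 -1.710e+01  1.000e-02  1.000e-02
 -0.000e+00]
eef_pos [ 215.79 -612.3   230.14]
ee_rot [-89.06  89.85 110.36]
contact_force [ 0.54 -0.31 -0.61]
torque [-0.05 -0.02  0.  ]
finger_gap 85.4
scene [[463.2, 0.0, 313.2], [0.0, 463.2, 198.2], [0.0, 0.0, 1.0]] [[[-0.055, 0.998, 0.002, 22.683], [0.796, 0.045, -0.604, -315.849], [-0.603, -0.032, -0.797, 1745.685], [0.0, 0.0, 0.0, 1.0]]]
top [[388.8, 0.0, 318.3], [0.0, 388.8, 198.8], [0.0, 0.0, 1.0]] [[[0.0, -1.0, 0.019, -20.587], [-0.998, -0.002, -0.061, 533.827], [0.061, -0.019, -0.998, 1211.069], [0.0, 0.0, 0.0, 1.0]]]
wrist [[288.3, 0.0, 321.9], [0.0, 288.3, 201.0], [0.0, 0.0, 1.0]] [[[0.001, -0.326, 0.945, -141.416], [1.0, 0.0, -0.001, -0.769], [-0.0, 0.945, 0.326, -84.507], [0.0, 0.0, 0.0, 1.0]]]
```

View pics/scene0.png

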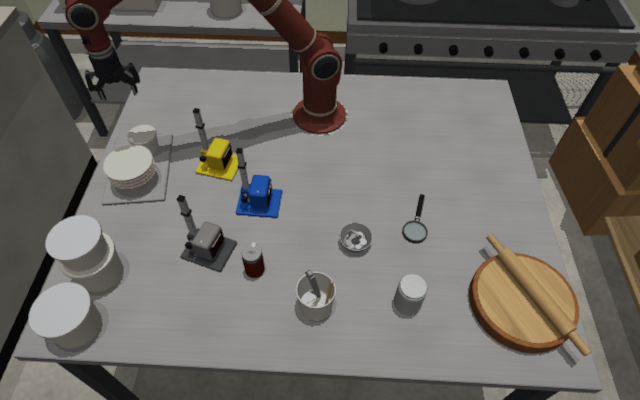

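View pics/top0.png

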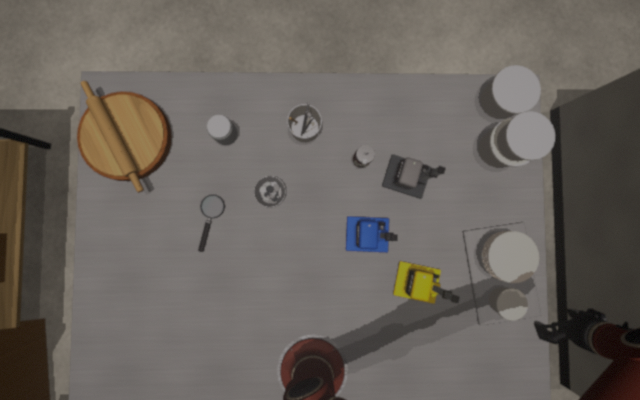

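View pics/wrist0.png

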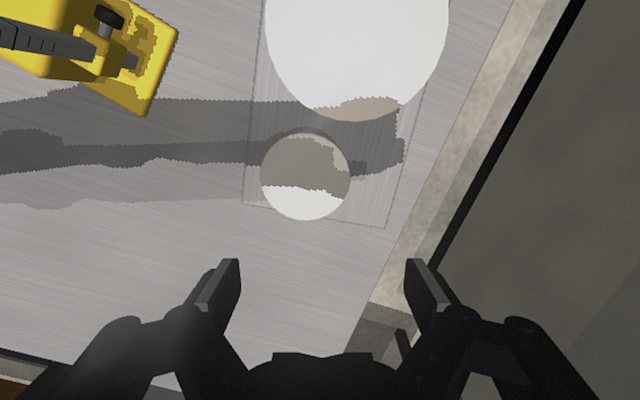

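Grey scanner at top (408,172), with blue (367,233) and yellow (417,282) look-alikes. The jar is at (364,156), the lens at (211,207) with its handle running to (203,250), the tin at (220,128), the tub at (305,123) and the dish at (270,191). I'll enlarge and measure.

```bash
cat > h.py <<'E'
import numpy as np,cv2
def ray(c,u,v,z):
    K=c["K"];T=np.linalg.inv(c["world_to_cam"])
    d=T[:3,:3]@np.linalg.inv(K)@np.array([u,v,1.]);o=T[:3,3]
    return o+d*(z-o[2])/d[2]
def proj(c,p):
    q=c["world_to_cam"]@np.append(p,1);q=c["K"]@q[:3];return q[:2]/q[2]
E
python3 - <<'E'
from h import *
t=dict(np.load("top0.npz"));s=dict(np.load("scene0.npz"))
def crop(c,x0,y0,w,h,f): return cv2.resize(c["frame"][y0:y0+h,x0:x0+w,::-1],None,fx=f,fy=f,interpolation=cv2.INTER_CUBIC)
a=crop(t,340,120,120,90,6); b=crop(s,170,180,120,100,6); l=crop(t,185,180,60,80,7)
cv2.imwrite("pics/a.png",a);cv2.imwrite("pics/b.png",b);cv2.imwrite("pics/l.png",l)
for n,u,v,z in[("jar",364,156,100),("lens",212,206,7),("hend",202,250,8),("tin",219,127,105),("tub",305,123,95),("dish",270,191,38),("head",410,172,96)]: print(n,ray(t,u,v,z).round())
E
```

```text
jar [ 656. -154.  100.]
lens [511. 316.   7.]
hend [373. 344.   8.]
tin [740. 274. 105.]
tub [756.  21.  95.]
dish [556. 130.  38.]
head [ 609. -292.   96.]
```

View pics/a.png

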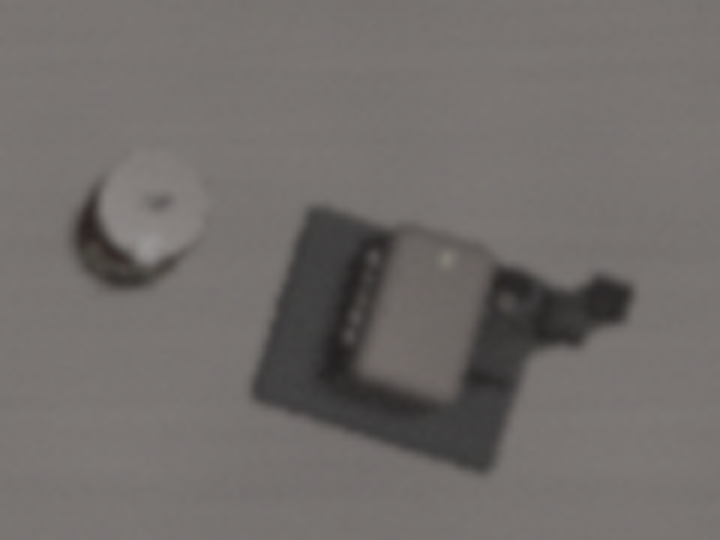

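View pics/b.png

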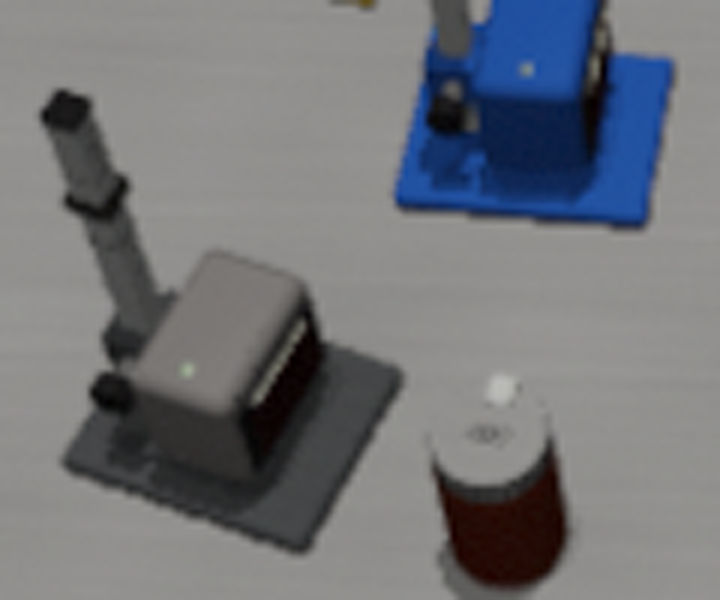

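View pics/l.png

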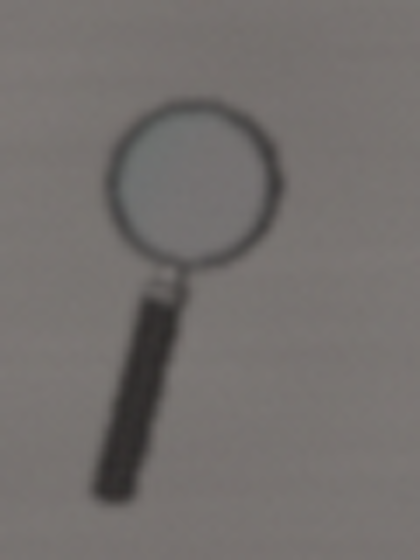

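```bash
python3 - <<'E'
from h import *
from scipy.spatial.transform import Rotation as R
t=dict(np.load("top0.npz"));s=dict(np.load("scene0.npz"))
print("Rtool\n",R.from_euler("xyz",[-89.06,89.85,110.36],degrees=True).as_matrix().round(3))
def yaw(a,b): d=b-a; return np.degrees(np.arctan2(d[1],d[0])).round(1)
# top crop px/6+offset
P=lambda u,v:(340+u/6,120+v/6)
S=lambda u,v:(170+u/6,180+v/6)
c1=ray(t,*P(318,205),3);c2=ray(t,*P(253,395),3);c3=ray(t,*P(490,472),3)
print("foot",c1.round(),c2.round(),c3.round(),"front->yaw",yaw(c2,c1)-90,"side yaw",yaw(c2,c3))
d=ray(t,*P(155,201),100); st=ray(t,*P(148,247),100)
d2=ray(s,*S(488,433),100); st2=ray(s,*S(502,388),100)
print("date",d.round(),d2.round(),"strip",yaw(d,st),yaw(d2,st2))
print("coltop",ray(t,*P(608,297),245).round(),ray(s,*S(66,105),245).round())
print("ring",ray(s,*S(98,195),180).round())
for n,u,v in[("blue",392,237),("yel",453,297)]: print(n,ray(t,u,v,245).round())
L=lambda u,v:(185+u/7,180+v/7)
lc=ray(t,*L(195,185),10);e=ray(t,*L(113,497),12);m=ray(t,*L(163,300),12)
print("lens",lc.round(),yaw(e,lc),yaw(e,m),np.linalg.norm(e-lc))
E
```

```text
Rtool
 [[-0.001  0.332 -0.943]
 [ 0.002 -0.943 -0.332]
 [-1.    -0.003  0.   ]]
foot [ 679. -261.    3.] [ 577. -225.    3.] [ 536. -352.    3.] front->yaw -109.4 side yaw -107.9
date [ 664. -160.  100.] [ 667. -156.  100.] strip 171.0 172.4
coltop [ 597. -335.  245.] [ 599. -333.  245.]
ring [ 601. -333.  180.]
blue [ 422. -205.  245.]
yel [ 270. -359.  245.]
lens [510. 312.  10.] -13.5 -13.2 143.46931360699452
```

```bash
python3 -m creep '-1 -45 0 0 0 0 0; -1 -45 0 0 0 0 0; -1 -30 -10 -30 0 0 0; -1 0 -22 -45 0 0 0; -1 0 -22 -45 0 0 0; -1 0 -22 -45 0 0 0; -1 0 -22 -45 0 0 0; -1 0 -22 -45 0 0 0'
```

```text
time: 0.95
eef_pos: [411.9, -418.9, 350.1]
ee_rot: [-50.3, 89.4, 147.8]
contact_force: [0.6, -0.5, -0.8]
finger_gap: 85.4
```

```bash
python3 -m creep '-1 0 -22 -45 0 0 0; -1 0 -22 -45 0 0 0; -1 0 -22 -45 0 0 0; -1 0 -22 -45 0 0 0; -1 0 -22 -45 0 0 0; -1 20 -22 -40 0 0 0; -1 30 -10 -15 -8 0 0; -1 30 0 0 -8 0 0'
cat >> h.py <<'E'
from scipy.spatial.transform import Rotation as R
def shot(name):
    from station import readout,eyes
    s=readout.read_state(); c=eyes.capture("wrist")
    A=np.eye(4);A[:3,:3]=R.from_euler("xyz",s["ee_rot"],degrees=True).as_matrix();A[:3,3]=s["eef_pos"]
    c["world_to_cam"]=np.linalg.inv(A@c["tool_from_camera"]);c["A"]=A
    cv2.imwrite(f"pics/{name}.png",c["frame"][:,:,::-1]);np.savez(name+".npz",**c)
    y=A[:3,1];z=A[:3,2]
    print("t",s["time"],"tcp",np.round(s["eef_pos"],1),"x",A[:3,0].round(3),"yawY",np.degrees(np.arctan2(y[1],y[0])).round(1),"F",np.round(s["contact_force"],1),"gap",s["finger_gap"])
    return c
def to_tool(A,p): # world point -> tool shift
    return (A[:3,:3].T@(np.asarray(p)-A[:3,3])).round(1)
E
python3 -c "
from h import *
c=shot('w1');print(to_tool(c['A'],[665,-158,150]), proj(c,[665,-158,100]))"
```

```text
time: 1.75
eef_pos: [639.6, -183.1, 269.9]
ee_rot: [-132.4, 89.4, 83.0]
contact_force: [-0.3, 0.7, -0.2]
finger_gap: 85.1
t 1.75 tcp [ 639.6 -183.1  269.9] x [ 0.001  0.01  -1.   ] yawY -54.6 F [-0.3  0.7 -0.2] gap 85.12456984582695
[120.2  -4.8 -34.4] [318.69840822 151.1701639 ]
```

View pics/w1.png

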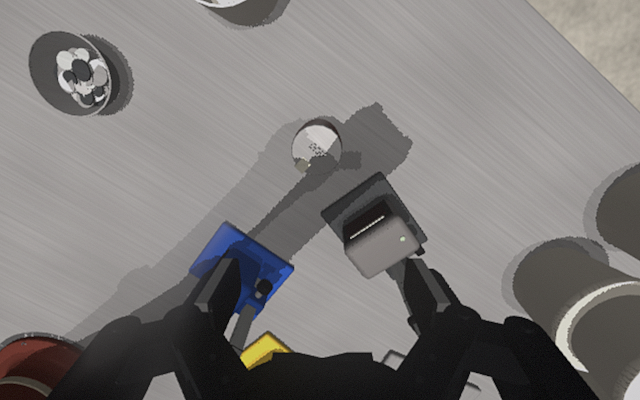

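```bash
python3 - <<'E'
from h import *
c=dict(np.load("w1.npz"))
f=c["frame"][100:300,270:450,::-1]
f=cv2.convertScaleAbs(f,alpha=1.4)
cv2.imwrite("pics/w1c.png",cv2.resize(f[:180],None,fx=4,fy=4,interpolation=cv2.INTER_CUBIC)[:600])
cv2.imwrite("pics/w1d.png",cv2.resize(f[5:80,0:90],None,fx=8,fy=8,interpolation=cv2.INTER_CUBIC))
E
```

```text
(no output)
```

View pics/w1c.png

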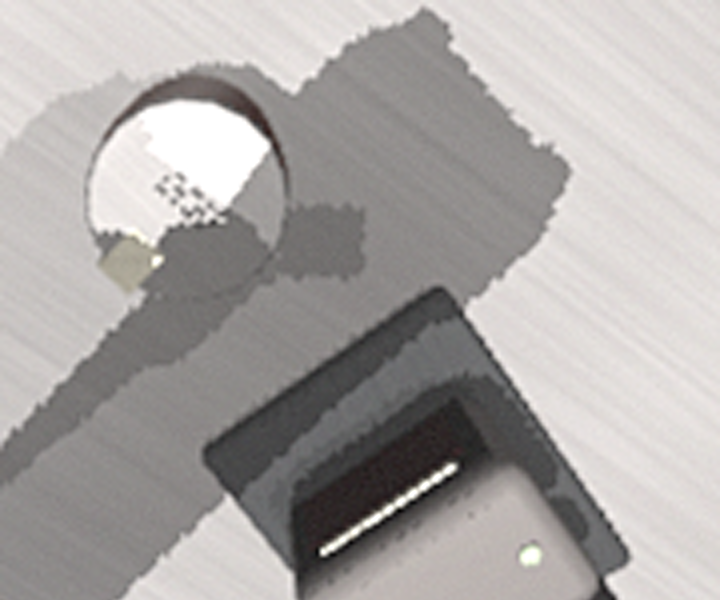

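View pics/w1d.png

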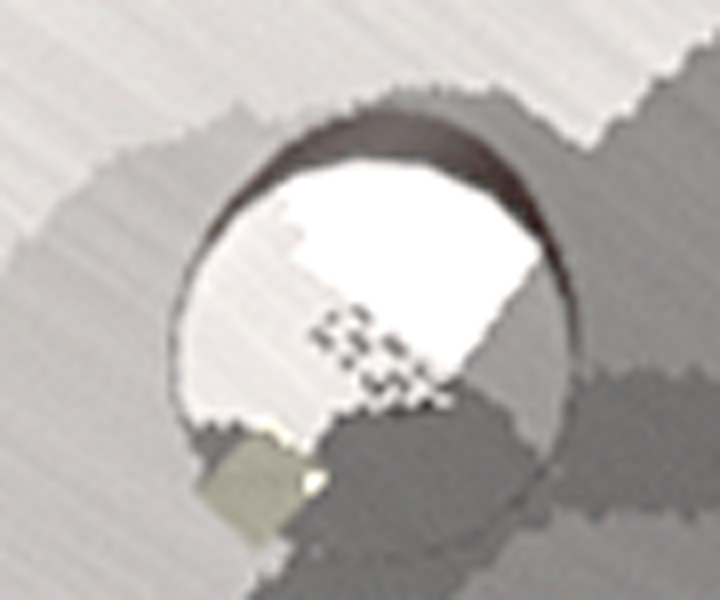

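```bash
python3 - <<'E'
from h import *
c=dict(np.load("w1.npz"))
D=lambda u,v,z:ray(c,270+u/8,105+v/8,z)
C=lambda u,v,z:ray(c,270+u/4,100+v/4,z)
yaw=lambda a,b:np.degrees(np.arctan2(*(b-a)[1::-1])).round(1)
j=D(376,355,100);s=D(262,487,99.5);print("jar",j.round(1),"strip",yaw(j,s),np.linalg.norm(s-j))
a,b,d=C(207,452,4),C(441,289,4),C(630,562,4)
print(a.round(),b.round(),d.round(),"front",yaw(a,b)-90,"side",yaw(b,d),"bar",yaw(C(322,552,85),C(455,467,85))-90)
print(to_tool(c["A"],[j[0],j[1],150]))
E
```

```text
jar [ 665.5 -155.4  100. ] strip 174.4 24.053232944353145
[ 578. -223.    4.] [ 679. -255.    4.] [ 637. -383.    4.] front -107.7 side -108.0 bar -108.6
[120.3  -6.7 -36.4]
```

```bash
python3 -m creep '-1 30 -3.5 -18 0 0 0; -1 40 -3.5 -18 0 0 0; -1 40 0 0 0 0 0; -1 0 0 0 0 0 0'
python3 -c "
from h import *
c=shot('w2');print(to_tool(c['A'],[665.5,-156,41]), proj(c,[665.5,-156,100]))"
```

```text
time: 2.2
eef_pos: [659.0, -157.6, 150.1]
ee_rot: [-71.9, 88.9, 142.9]
contact_force: [-1.3, -0.5, -0.7]
finger_gap: 85.4
t 2.2 tcp [ 659.  -157.6  150.1] x [-0.015  0.011 -1.   ] yawY -55.1 F [-1.3 -0.5 -0.7] gap 85.36976725864278
[109.    4.3  -6.9] [327.61614861 216.98111815]
```

View pics/w2.png

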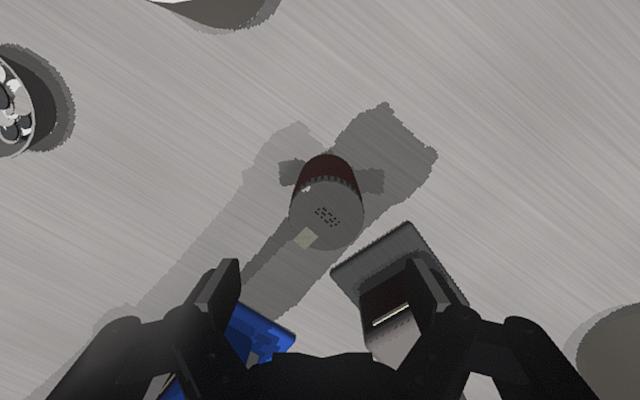

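```bash
cat >> h.py <<'E'
def level(A): # rotvec deg in tool axes that brings tool x to straight down
    w=np.cross(A[:3,0],[0,0,-1]); return np.degrees(A[:3,:3].T@w).round(2)
E
python3 -m creep '-1 0 4 -7 0 0.3 1; -1 35 0 0 0 0 0'
python3 -c "
from h import *
c=shot('w3');print(to_tool(c['A'],[665.5,-156,41]), level(c['A']),proj(c,[665.5,-156,100]))"
```

```text
time: 2.45
eef_pos: [677.9, -160.0, 129.6]
ee_rot: [132.5, 88.3, -12.9]
contact_force: [0.7, 0.3, 0.2]
finger_gap: 85.6
t 2.45 tcp [ 677.9 -160.   129.6] x [ 0.029 -0.007 -1.   ] yawY -55.4 F [0.7 0.3 0.2] gap 85.63064534646237
[ 88.2 -12.3   9.7] [ 0.   -1.16 -1.27] [306.73631566 249.77295033]
```

View pics/w3.png

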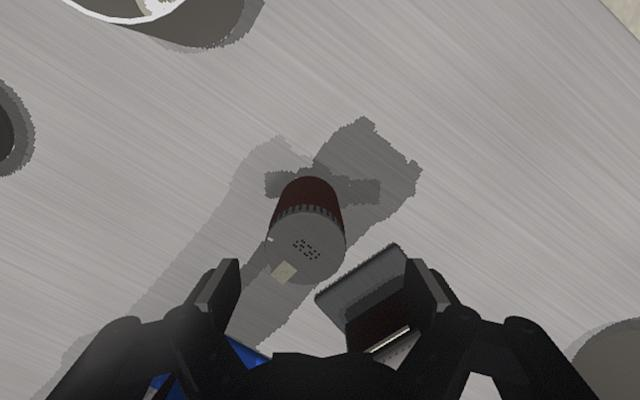

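```bash
python3 -m creep '-1 0 0 0 0 0 0; -1 0 0 0 0 0 0;-1 0 0 0 0 0 0'
python3 -c "
from h import *
c=shot('w3');print(to_tool(c['A'],[665.5,-156,41]), level(c['A']),proj(c,[665.5,-156,100]))"
```

```text
time: 2.8
eef_pos: [674.2, -161.5, 126.0]
ee_rot: [125.7, 88.8, -19.9]
contact_force: [0.6, 0.8, 0.8]
finger_gap: 85.3
t 2.8 tcp [ 674.2 -161.5  126. ] x [ 0.019 -0.007 -1.   ] yawY -55.6 F [0.6 0.8 0.8] gap 85.32534920223962
[ 84.7 -10.8   5. ] [ 0.   -0.68 -0.95] [308.00906187 246.65173893]
```

```bash
python3 -m creep '-1 0 -5 2 0 -0.3 -0.4; -1 0 -4 2 0 -0.2 -0.3; -1 0 0 0 0 0 0; -1 0 0 0 0 0 0'
python3 -c "
from h import *
c=shot('w3');print(to_tool(c['A'],[665.5,-156,41]), level(c['A']),proj(c,[665.5,-156,100]))"
```

```text
time: 3.25
eef_pos: [666.7, -156.1, 129.5]
ee_rot: [132.0, 89.4, -13.6]
contact_force: [-0.4, -0.6, 0.3]
finger_gap: 85.4
t 3.25 tcp [ 666.7 -156.1  129.5] x [ 0.01  -0.002 -1.   ] yawY -55.6 F [-0.4 -0.6  0.3] gap 85.38769607126609
[88.5 -1.5  1.6] [ 0.   -0.39 -0.43] [321.64273229 239.62766897]
```

View pics/w3.png

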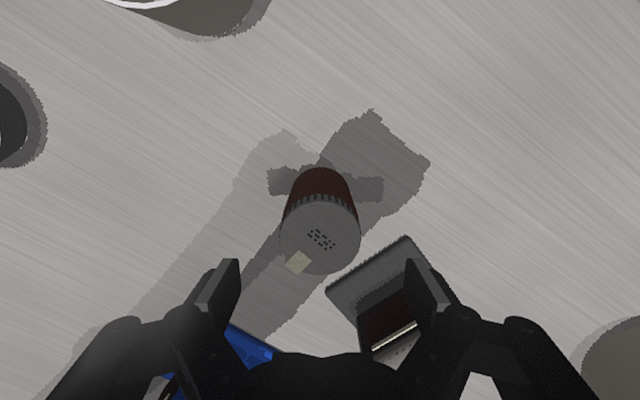

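```bash
python3 -m creep '-1 25 -0.5 0.5 0 -0.2 -0.2; -1 25 -0.5 0.5 0 -0.1 -0.1; -1 15 0 0 0 0 0; -1 0 0 0 0 0 0'
python3 -c "
from h import *
c=shot('w4');print(to_tool(c['A'],[665.5,-156,41]), level(c['A']),proj(c,[665.5,-156,100]))"
```

```text
time: 3.7
eef_pos: [667.2, -156.3, 63.7]
ee_rot: [128.7, 89.7, -16.9]
contact_force: [-1.6, 0.3, 0.1]
finger_gap: 85.3
t 3.7 tcp [ 667.2 -156.3   63.7] x [ 0.006 -0.002 -1.   ] yawY -55.6 F [-1.6  0.3  0.1] gap 85.27664337743344
[22.7 -1.3  1.3] [ 0.   -0.21 -0.26] [321.35881399 306.94719238]
```

View pics/w4.png

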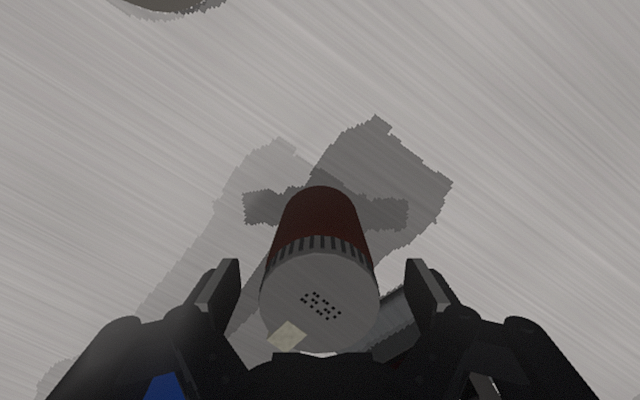

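```bash
python3 -c "
from h import *
c=dict(np.load('w4.npz'));a=ray(c,321,306,100);b=ray(c,287,336,99.5);print(a,b,np.degrees(np.arctan2(b[1]-a[1],b[0]-a[0])))"
python3 -m creep '-1 18 0 0 0 -0.1 -0.2; -1 0 0 0 0 0 0; 0 0 0 0 0 0 0; 0.3 -1 0 0 0 0 0; 0.3 0 0 0 0 0 0; 0.6 -1 0 0 0 0 0; 0.6 0 0 0 0 0 0; 1 0 0 0 0 0 0' 30
```

```text
[ 665.82745628 -155.58435048  100.        ] [ 642.870019   -152.26054134   99.5       ] 171.7618819661668
time: 4.55
eef_pos: [669.5, -156.4, 50.4]
ee_rot: [143.6, 89.5, -2.0]
contact_force: [-0.0, -1.5, -3.1]
finger_gap: 57.0
```

```bash
python3 -c "
from h import *
c=shot('w5');print(to_tool(c['A'],[665.7,-155.7,50]), level(c['A']),proj(c,[665.7,-155.7,100]))"
```

```text
t 4.55 tcp [ 669.5 -156.4   50.4] x [ 0.008 -0.    -1.   ] yawY -55.6 F [-0.  -1.5 -3.1] gap 56.99670465214927
[ 0.4 -2.7  2.8] [ 0.   -0.36 -0.27] [317.49478344 332.21132459]
```

View pics/w5.png

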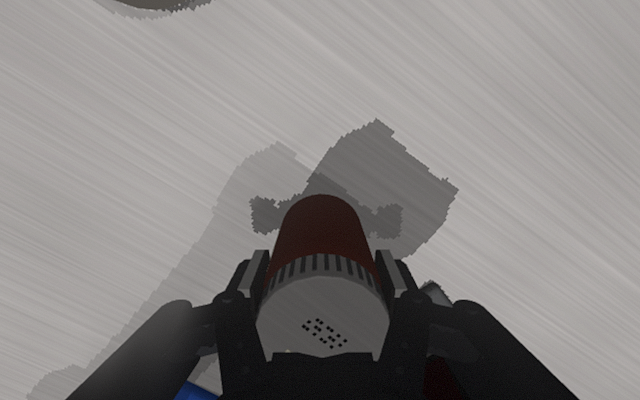

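```bash
python3 -m creep '1 0 -0.2 0 -4 0 0; 1 0 -0.4 0 -8 0 0; 1 0 -0.4 0 -8 0 0; 1 0 -0.4 0 -8 0 0'
python3 -c "
from h import *
c=shot('w6');print(level(c['A']))"
```

```text
time: 5.0
eef_pos: [668.2, -155.7, 49.9]
ee_rot: [100.4, 89.6, -16.2]
contact_force: [-0.7, -0.5, -2.1]
finger_gap: 57.1
t 5.0 tcp [ 668.2 -155.7   49.9] x [ 0.007 -0.002 -1.   ] yawY -26.6 F [-0.7 -0.5 -2.1] gap 57.10817925235253
[ 0.   -0.07 -0.4 ]
```

```bash
python3 -m creep '1 0 -0.4 0 -8 0 0; 1 0 -0.4 0 -8 0 0; 1 0 -0.4 0 -8 0 0; 1 0 -0.4 0 -8 0 0; 1 0 -0.4 0 -8 0 0; 1 0 0 0 -5 0 0; 1 0 0 0 0 0 0; 1 0 0 0 0 0 0'
python3 -c "
from h import *
c=shot('w7');print(level(c['A']))"
```

```text
time: 5.85
eef_pos: [666.6, -158.2, 49.6]
ee_rot: [46.7, 89.5, -24.3]
contact_force: [0.2, -0.6, -1.8]
finger_gap: 57.2
t 5.85 tcp [ 666.6 -158.2   49.6] x [ 0.008 -0.004 -1.   ] yawY 19.1 F [ 0.2 -0.6 -1.8] gap 57.194460269356284
[ 0.    0.35 -0.37]
```

View pics/w7.png

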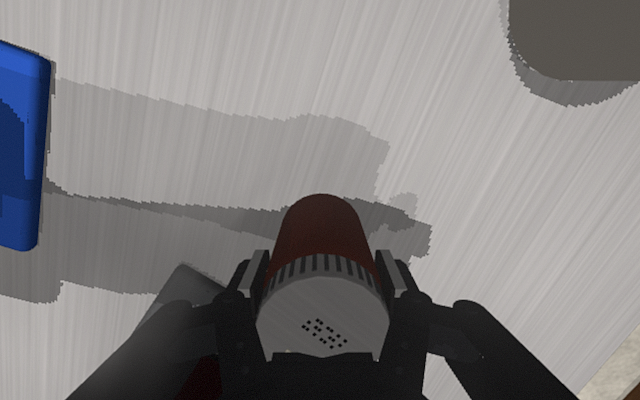

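```bash
python3 -m creep '1 0 0 0 -4.3 0 0; 1 0 0 0 0 0 0; 0.6 0 0 0 0 0 0; 0.2 0 0 0 0 0 0; -0.3 0 0 0 0 0 0; -1 0 0 0 0 0 0; -1 0 0 0 0 0 0; -1 0 0 0 0 0 0'
python3 -c "
from h import *
c=shot('w8');print(level(c['A']))"
```

```text
time: 6.7
eef_pos: [667.7, -158.4, 50.9]
ee_rot: [36.1, 89.3, -30.9]
contact_force: [0.3, 0.8, 0.4]
finger_gap: 85.4
t 6.7 tcp [ 667.7 -158.4   50.9] x [ 0.01  -0.006 -1.   ] yawY 22.9 F [0.3 0.8 0.4] gap 85.39884818569875
[ 0.    0.56 -0.41]
```

View pics/w8.png

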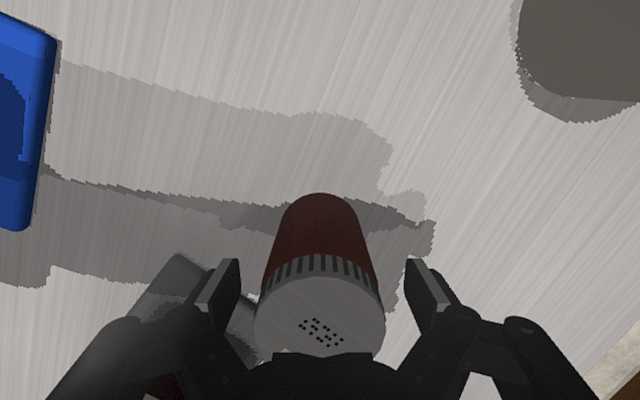

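```bash
python3 -m creep '-1 -20 0 0 0 0 0; -1 -40 0 0 0 0 0; -1 -45 0 0 0 0 0; -1 -45 0 0 0 0 0; -1 -40 0 0 0 0 0; -1 -20 0 -20 0 0 0; -1 0 0 0 0 0 0; -1 0 0 0 0 0 0'
python3 - <<'E'
from h import *
c=shot('w9')
p=proj(c,[665,-157,100]);print(p)
u,v=int(p[0]),int(p[1])
cv2.imwrite("pics/w9c.png",cv2.resize(cv2.convertScaleAbs(c["frame"][v-40:v+60,u-60:u+70,::-1],alpha=1.3),None,fx=6,fy=6,interpolation=cv2.INTER_CUBIC)[:600]);print(u-60,v-40)
E
```

```text
time: 7.55
eef_pos: [657.7, -139.6, 268.2]
ee_rot: [31.9, 89.3, -35.3]
contact_force: [0.1, -0.0, -0.3]
finger_gap: 85.8
t 7.55 tcp [ 657.7 -139.6  268.2] x [ 0.01  -0.007 -1.   ] yawY 22.8 F [ 0.1 -0.  -0.3] gap 85.79828617622154
[320.68868643 197.28239105]
260 157
```

View pics/w9.png

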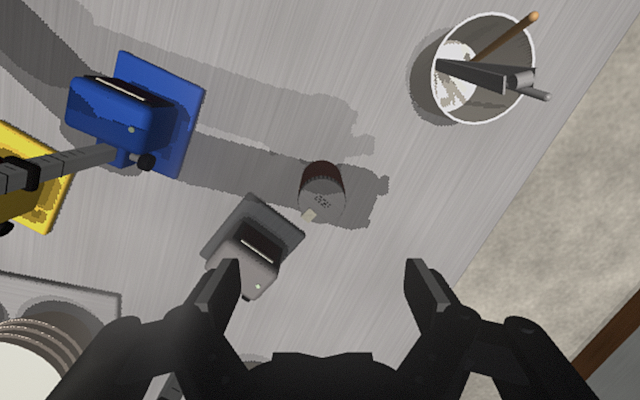

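View pics/w9c.png

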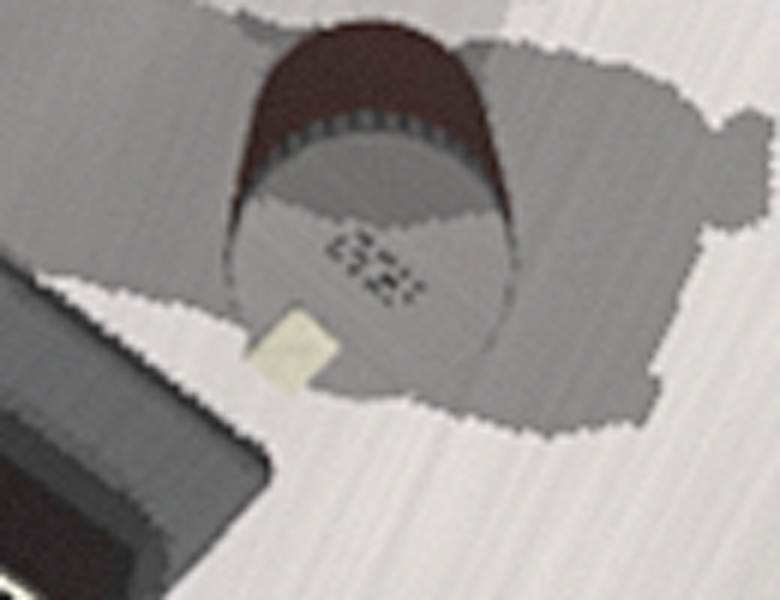

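```bash
python3 - <<'E'
from h import *
c=dict(np.load("w9.npz"))
D=lambda u,v,z:ray(c,260+u/6,157+v/6,z)
yaw=lambda a,b:np.degrees(np.arctan2(*(b-a)[1::-1])).round(1)
j=D(373,267,100);s=D(294,350,99.5);print("jar",j.round(1),D(377,270,100).round(1),"strip",yaw(j,s),yaw(D(377,270,100),s))
# strip sides as crop edges: (247,353)->(302,308) tangent ; radial (302,308)->(342,348)?
for a,b in[((247,353),(302,306)),((302,306),(342,348)),((342,348),(290,394)),((247,353),(290,394))]: print(yaw(D(*a,100),D(*b,100)))
print("foot front",yaw(D(0,255,4),D(265,465,4))-90)
# whole frame: window bar (243,240)-(270,262)
print("bar",yaw(ray(c,242,241,85),ray(c,271,262,85)))
E
```

```text
jar [ 668.5 -161.   100. ] [ 669.4 -161.3  100. ] strip -108.8 -111.2
64.9
-26.0
-113.7
-23.8
foot front -109.0
bar -18.5
```

```bash
python3 - <<'E'
from h import *
from station import eyes
for n,(x0,y0,w,h) in(("top",(340,120,120,90)),("scene",(170,180,120,100))):
    c=eyes.capture(n);np.savez(n+"1.npz",**c)
    cv2.imwrite(f"pics/{n}1.png",cv2.resize(c["frame"][y0:y0+h,x0:x0+w,::-1],None,fx=6,fy=6,interpolation=cv2.INTER_CUBIC))
E
```

```text
(no output)
```

View pics/top1.png

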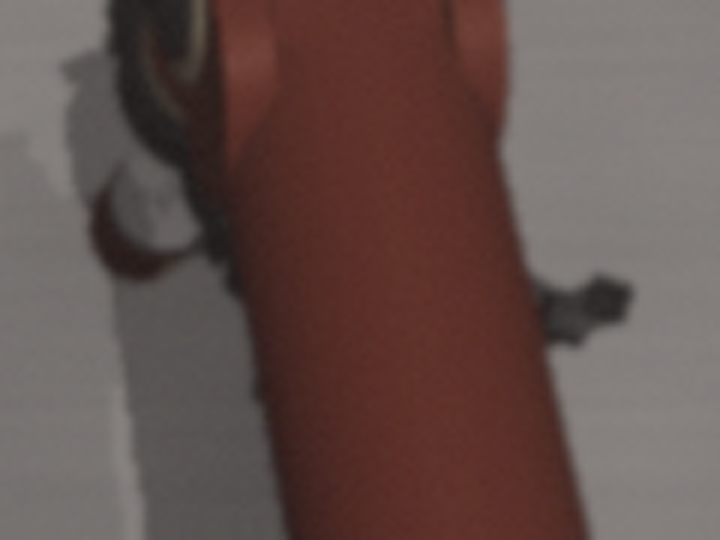

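View pics/scene1.png

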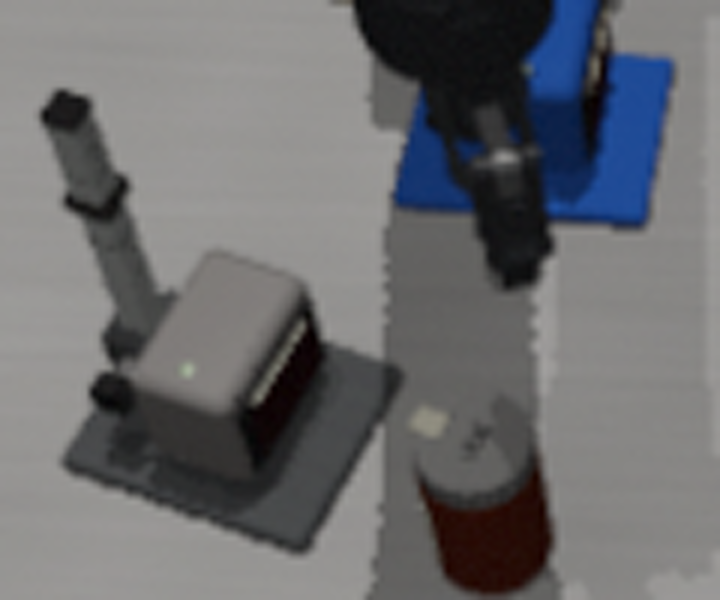

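```bash
python3 - <<'E'
from h import *
c=dict(np.load("scene1.npz"));S=lambda u,v,z:ray(c,170+u/6,180+v/6,z)
yaw=lambda a,b:np.degrees(np.arctan2(*(b-a)[1::-1])).round(1)
print("date0",S(488,433,100).round(1),"date1",S(476,438,100).round(1),"strip",yaw(S(476,438,100),S(430,421,100)),yaw(S(475,443,100),S(430,421,100)))
f=c["frame"]
cv2.imwrite("pics/s1z.png",cv2.resize(f[240:285,230:275,::-1],None,fx=13,fy=13,interpolation=cv2.INTER_CUBIC))
d=S(398,372,4);e=S(303,550,4);g=S(67,465,4);print("front",yaw(e,d)-90,"side",yaw(e,g),(d+e)/2)
print("bar",yaw(S(254,402,82),S(304,326,82))-90,(S(254,402,82)+S(304,326,82))/2)
E
```

```text
date0 [ 667.2 -155.5  100. ] date1 [ 670.2 -160.6  100. ] strip -109.1 -115.0
front 73.6 side -107.8 [ 630.08851265 -238.39625422    4.        ]
bar 69.69999999999999 [ 624.81635412 -262.35113907   82.        ]
```

View pics/s1z.png

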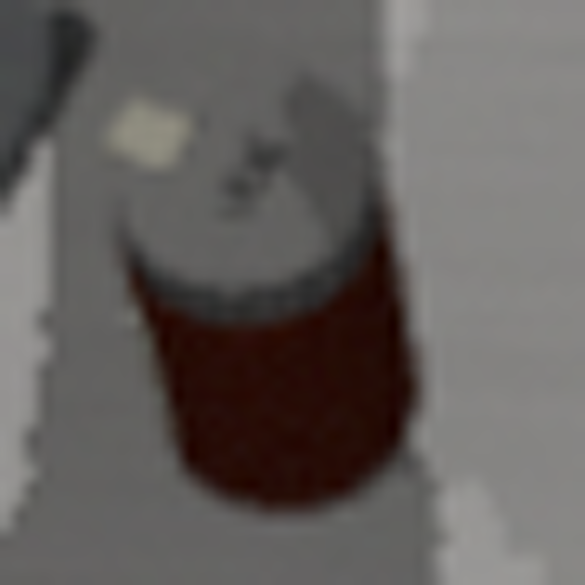

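```bash
python3 -m creep '-1 0 -1 -25 -2 0 0; -1 0 -2 -47 -5 0 0; -1 0 2 -47 -5 0 0; -1 0 6 -46 -5 0 0; -1 0 10 -45 -5 0 0; -1 0 14 -44 -5 0 0; -1 0 18 -43 -5 0 0; -1 0 22 -41 -5 0 0'
python3 -c "
from h import *
c=shot('w10');print(level(c['A']),to_tool(c['A'],[437,329,150]))"
```

```text
time: 8.5
eef_pos: [493.2, 164.9, 246.7]
ee_rot: [-110.6, 88.8, -141.0]
contact_force: [1.1, 0.7, 0.2]
finger_gap: 85.1
t 8.5 tcp [493.2 164.9 246.7] x [-0.017 -0.014 -1.   ] yawY 59.7 F [1.1 0.7 0.2] gap 85.1478817357476
[ 0.   -0.43  1.15] [  95.4  115.2 -130.6]
```

```bash
python3 -m creep '-1 0 27 -34 -5 -0.2 0.5; -1 10 30 -32 -5 -0.2 0.5; -1 15 30 -28 -4 0 0; -1 15 22 -20 -3 0 0; -1 0 0 0 0 0 0; -1 0 0 0 0 0 0'
python3 -c "
from h import *
c=shot('w11');print(level(c['A']),to_tool(c['A'],[437,329,100]))"
```

```text
time: 9.15
eef_pos: [423.3, 316.5, 199.2]
ee_rot: [-175.9, 89.0, 172.4]
contact_force: [0.5, 0.2, -0.1]
finger_gap: 85.5
t 9.15 tcp [423.3 316.5 199.2] x [-0.017  0.002 -1.   ] yawY 78.3 F [ 0.5  0.2 -0.1] gap 85.53031538489824
[ 0.   -1.01  0.07] [99.  15.1 12.6]
```

View pics/w11.png

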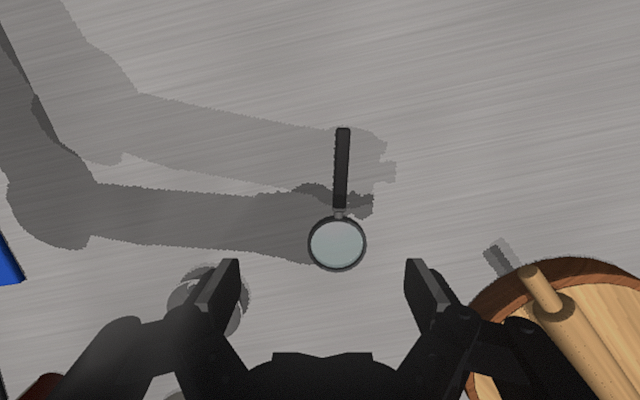

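```bash
cat > lens.py <<'E'
from h import *
def lens(c,box,thr=50,zt=16,zg=14):
    x0,y0,x1,y1=box
    g=cv2.cvtColor(c["frame"],cv2.COLOR_RGB2GRAY)
    m=np.zeros_like(g);m[y0:y1,x0:x1]=(g[y0:y1,x0:x1]<thr)*255
    n,l,st,ce=cv2.connectedComponentsWithStats(m)
    i=1+np.argmax(st[1:,4]);v,u=np.nonzero(l==i);print("comp",st[i])
    vx,vy,cx,cy=cv2.fitLine(np.stack([u,v],1).astype(np.float32),cv2.DIST_L2,0,.01,.01).ravel()
    a=ray(c,cx,cy,zt);b=ray(c,cx+20*vx,cy+20*vy,zt);d=(b-a)/np.linalg.norm(b-a)
    return a,d
E
python3 - <<'E'
from lens import *
c=dict(np.load("w11.npz"))
a,d=lens(c,(320,110,365,212),50)
if d[0]<0:d=-d
print("handle mid(top)",a.round(1),"yaw",np.degrees(np.arctan2(d[1],d[0])))
lc=ray(c,337,243,12);print("lens",lc.round(1),"grip", (lc-75*d).round(1), "endpts",ray(c,343,128,14).round(1))
print(to_tool(c["A"],(lc-75*d)*[1,1,0]+[0,0,60]))
E
```

```text
comp [333 128  17  81 988]
handle mid(top) [414.7 341.2  16. ] yaw -13.945431081087163
lens [506.8 319.5  12. ] grip [434.  337.6  12. ] endpts [369.4 352.4  14. ]
[139.   23.    8.7]
```

```bash
python3 -m creep '-1 25 8 3 0.7 -0.4 0; -1 40 8 3 0.7 -0.3 0; -1 35 4 2 0.6 -0.2 0; -1 10 0 0 0 0 0; -1 0 0 0 0 0 0; -1 0 0 0 0 0 0'
python3 -c "
from h import *
c=shot('w12');print(level(c['A']),to_tool(c['A'],[434,337,20]))"
```

```text
time: 9.8
eef_pos: [444.3, 327.2, 87.3]
ee_rot: [-17.3, 89.7, -32.3]
contact_force: [-0.2, -0.0, 0.1]
finger_gap: 85.2
t 9.8 tcp [444.3 327.2  87.3] x [ 0.005 -0.003 -1.   ] yawY 75.0 F [-0.2 -0.   0.1] gap 85.21829050925345
[0.   0.32 0.1 ] [ 67.3   6.9 -12.8]
```

View pics/w12.png

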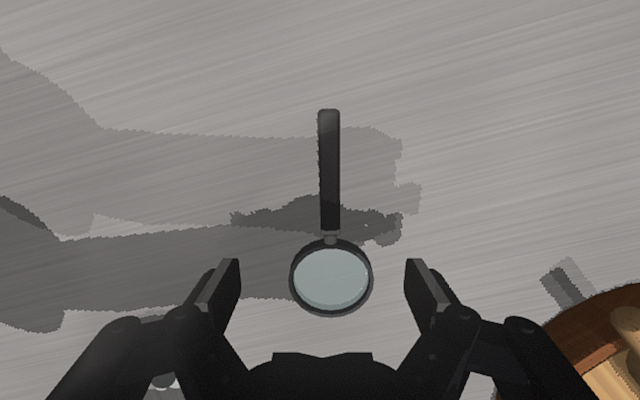

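```bash
python3 - <<'E'
from lens import *
c=dict(np.load("w12.npz"))
a,d=lens(c,(310,100,348,229),50)
if d[0]<0:d=-d
print("handle mid(top)",a.round(1),"yaw",np.degrees(np.arctan2(d[1],d[0])))
lc=ray(c,331,277,13);print("lens",lc.round(1),"dist",np.linalg.norm(lc-a))
for g in (a+21*d,lc-75*d): print(g.round(1),to_tool(c["A"],g*[1,1,0]+[0,0,3]))
E
```

```text
comp [ 319  115   21  114 1809]
handle mid(top) [420.5 340.3  16. ] yaw -14.49042468451101
lens [505. 320.  13.] dist 86.99927408856054
[440.8 335.1  16. ] [84.3  6.8 -5.8]
[432.4 338.8  13. ] [ 84.2   8.3 -14.9]
```

```bash
python3 -m creep '-1 10 4 -6 -0.3 0.2 0; -1 30 3 -5 0 0.1 0; -1 20 1 -2 0 0 0; -1 0 0 0 0 0 0; -1 0 0 0 0 0 0'
python3 -c "
from h import *
c=shot('w13');print(level(c['A']),to_tool(c['A'],[433.5,338,3]),to_tool(c['A'],[437,336,3]))"
```

```text
time: 10.35
eef_pos: [436.6, 342.9, 31.5]
ee_rot: [56.9, 89.3, 42.1]
contact_force: [0.2, 0.5, 0.1]
finger_gap: 85.2
t 10.35 tcp [436.6 342.9  31.5] x [ 0.01   0.009 -1.   ] yawY 75.3 F [0.2 0.5 0.1] gap 85.18393143817514
[ 0.    0.4  -0.62] [28.5 -5.8 -2. ] [28.5 -6.8  1.9]
```

View pics/w13.png

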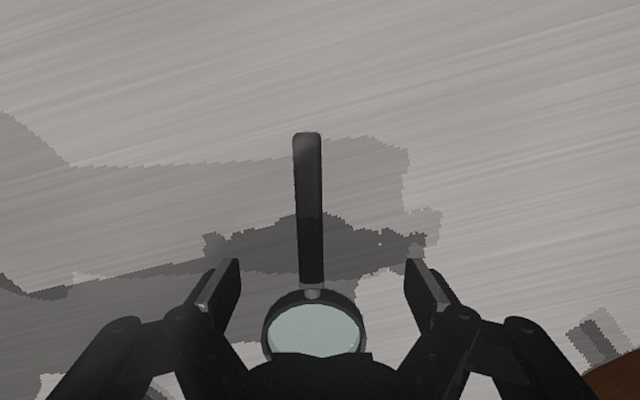

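```bash
python3 -m creep '-1 5 -3 0 0 0.2 -0.3; -1 10 -2 0 0 0.1 -0.2; -1 0 0 0 0 0 0; -1 0 0 0 0 0 0'
python3 -c "
from h import *
c=shot('w14');print(level(c['A']),to_tool(c['A'],[435,337,3]))"
```

```text
time: 10.8
eef_pos: [437.0, 338.5, 18.1]
ee_rot: [50.7, 89.6, 35.9]
contact_force: [-0.3, 0.5, 0.1]
finger_gap: 85.1
t 10.8 tcp [437.  338.5  18.1] x [ 0.006  0.004 -1.   ] yawY 75.2 F [-0.3  0.5  0.1] gap 85.10322282170168
[ 0.    0.26 -0.31] [15.1 -2.1 -1.6]
```

```bash
python3 -m creep '-1 6 -1 0 0 0.1 -0.2; -1 5 -1 0 0 0 0; -1 0 0 0 0 0 0; -1 0 0 0 0 0 0'
python3 -c "
from h import *
c=shot('w15');print(level(c['A']),to_tool(c['A'],[435,337,4]))"
```

```text
time: 11.25
eef_pos: [436.6, 336.3, 6.1]
ee_rot: [28.8, 89.8, 14.0]
contact_force: [-0.2, 0.3, 0.1]
finger_gap: 85.4
t 11.25 tcp [436.6 336.3   6.1] x [ 0.003  0.001 -1.   ] yawY 75.2 F [-0.2  0.3  0.1] gap 85.36933214212007
[ 0.    0.14 -0.08] [ 2.1  0.3 -1.7]
```

View pics/w15.png

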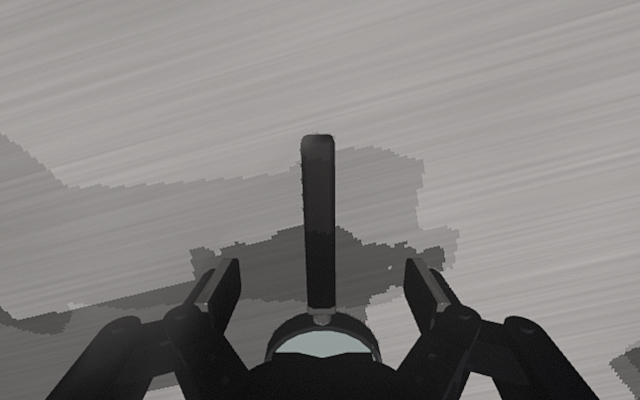

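```bash
python3 -c "
from h import *
c=dict(np.load('w15.npz'));p=c['A'][:3,3];print(proj(c,[p[0],p[1],12]),to_tool(c['A'],ray(c,321,308,14)),to_tool(c['A'],ray(c,319,135,14)))"
python3 -m creep '-0.5 1 0 0 0 0 0; 0 0 0 0 0 0 0; 0.3 0 0 0 0 0 0; 0.5 0 0 0 0 0 0; 0.7 0 0 0 0 0 0; 1 0 0 0 0 0 0; 1 0 0 0 0 0 0; 1 0 0 0 0 0 0' 60
```

```text
[320.12818066 266.82446417] [-7.8  0.5 25.3] [ -8.   -0.4 -69.9]
time: 12.1
eef_pos: [436.7, 336.6, 5.7]
ee_rot: [34.9, 89.8, 20.1]
contact_force: [-0.2, -0.1, 1.3]
finger_gap: 14.1
```

```bash
python3 -m creep '1 -10 0 0 0 0 0; 1 -25 0 0 0 0 0; 1 -40 0 0 0 0 0; 1 -45 0 0 0 0 0; 1 -45 0 0 0 0 0; 1 -40 0 0 0 0 0; 1 -20 0 0 0 0 0; 1 0 0 0 0 0 0' 80
python3 -c "
from h import *
c=shot('w16');print(level(c['A']),to_tool(c['A'],[620,-95,250]))"
```

```text
time: 12.9
eef_pos: [433.8, 335.6, 241.3]
ee_rot: [-102.0, 89.9, -116.6]
contact_force: [-0.2, -0.2, -2.1]
finger_gap: 13.8
t 12.9 tcp [433.8 335.6 241.3] x [-0.001 -0.002 -1.   ] yawY 75.3 F [-0.2 -0.2 -2.1] gap 13.805465875740047
[ 0.   -0.02  0.11] [  -8.1 -369.4  289.1]
```

View pics/w16.png

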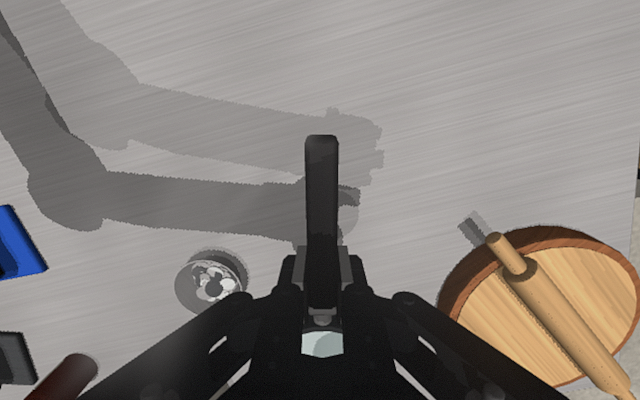

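```bash
python3 -m creep '1 0 -17 14 2 0 0; 1 0 -34 28 4 0 0; 1 0 -32 30 4.5 0 0; 1 0 -30 32 4.5 0 0; 1 0 -27 35 4.5 0 0; 1 0 -24 37 4.5 0 0; 1 0 -21 38 4.5 0 0; 1 0 -18 40 4.5 0 0'
python3 -c "
from h import *
c=shot('w17');print(level(c['A']),to_tool(c['A'],[620,-95,220]))"
```

```text
time: 13.75
eef_pos: [552.0, 23.6, 225.1]
ee_rot: [-119.4, 88.2, -167.1]
contact_force: [0.8, 0.2, -1.2]
finger_gap: 13.6
t 13.75 tcp [552.   23.6 225.1] x [-0.031 -0.007 -1.   ] yawY 42.3 F [ 0.8  0.2 -1.2] gap 13.641583360303073
[ 0.   -0.88  1.57] [  3.8 -29.3 133.6]
```

```bash
python3 -m creep '1 0 -11 38 4 -0.3 0.5; 1 0 -8 38 4 -0.3 0.5; 1 0 -5 28 2 -0.2 0.3; 1 0 0 10 0 0 0; 1 0 0 0 0 0 0; 1 0 0 0 0 0 0'
python3 - <<'E'
from h import *
from station import eyes
c=shot('w18');A=c['A'];print(level(A))
print("lens pred",(A@[-1.3,0.3,74,1]).round(1))
for n,(x0,y0,w,h) in(("top",(310,110,120,90)),("scene",(170,160,130,100))):
    c=eyes.capture(n);np.savez(n+"2.npz",**c)
    cv2.imwrite(f"pics/{n}2.png",cv2.resize(c["frame"][y0:y0+h,x0:x0+w,::-1],None,fx=6,fy=6,interpolation=cv2.INTER_CUBIC))
E
```

```text
time: 14.4
eef_pos: [598.0, -96.5, 211.4]
ee_rot: [-96.3, 88.3, -155.5]
contact_force: [-0.3, 0.5, -0.9]
finger_gap: 13.5
t 14.4 tcp [598.  -96.5 211.4] x [-0.027 -0.012 -1.   ] yawY 30.9 F [-0.3  0.5 -0.9] gap 13.54517398612018
[ 0.   -0.19  1.67]
lens pred [ 636.2 -159.9  212.5    1. ]
```

View pics/top2.png

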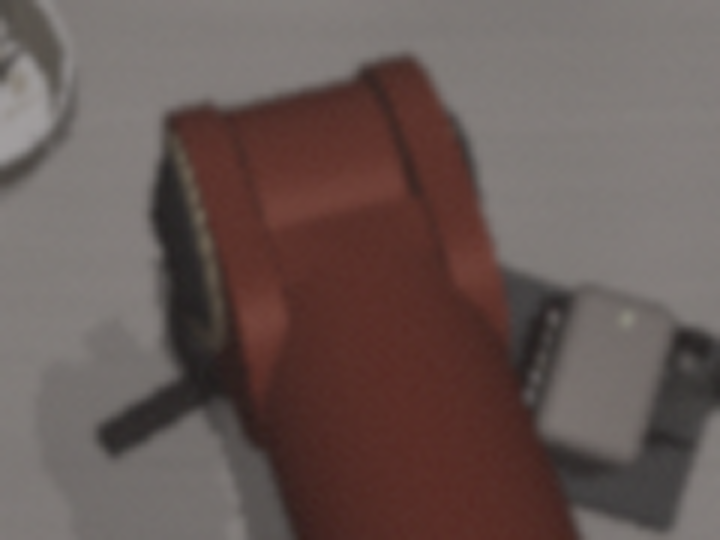

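View pics/scene2.png

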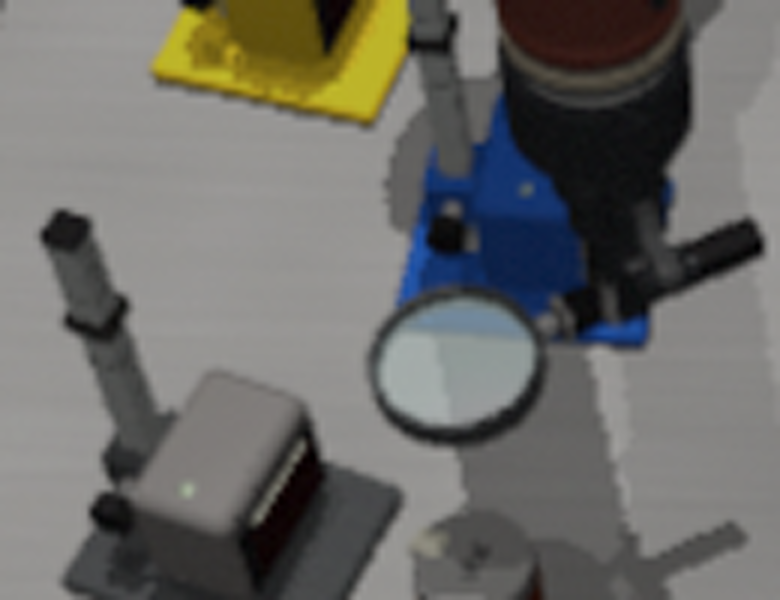

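View pics/w18.png

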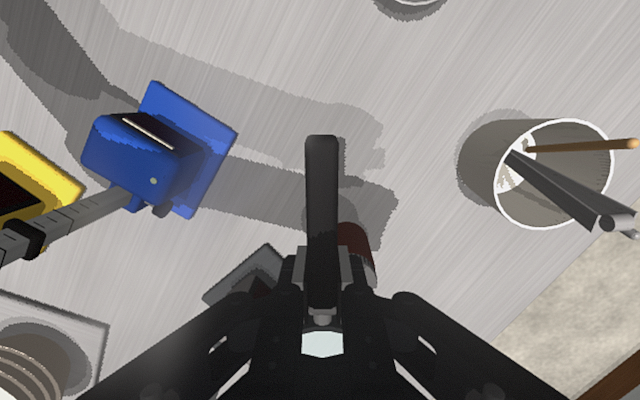

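```bash
cat >> lens.py <<'E'
def ell(n="scene",box=None,thr=70):
    """find the lens bezel in the scene picture: dark ring; ellipse fit"""
    from station import readout,eyes
    s=readout.read_state();c=eyes.capture("scene")
    A=np.eye(4);A[:3,:3]=R.from_euler("xyz",s["ee_rot"],degrees=True).as_matrix();A[:3,3]=s["eef_pos"]
    return c,A
E
python3 - <<'E'
from lens import *
c=dict(np.load("scene2.npz"))
u,v=170+458/6,160+363/6
print("lens scene",ray(c,u,v,212).round(1))
# ring: col at 76mm -> check width px
print(proj(c,[669.5,-161,180]))
w=dict(np.load("w18.npz"));A=w["A"]
tilt=A.copy()
print("lens at target, shift",to_tool(A,np.array([669.5,-161,180])-(A@[-1.3,.3,74,1])[:3]+A[:3,3]))
E
```

```text
lens scene [ 639.1 -160.6  212. ]
[245.89784682 237.09246357]
lens at target, shift [31.6 28.9 18.2]
```

```bash
python3 -m creep '1 8 8 5 0 0 0.4; 1 8 8 5 0 -0.1 0.4; 1 3 5 3 0 0 0.3; 1 0 0 0 0 0 0; 1 0 0 0 0 0 0'
python3 - <<'E'
from lens import *
c=shot('w19');A=c['A'];print(level(A));p=(A@[-1.3,0.3,75,1])[:3]
print("lens pred",p.round(1),"shift",to_tool(A,np.array([669.5,-161,180])-p+A[:3,3]))
E
```

```text
time: 15.05
eef_pos: [625.1, -91.9, 191.7]
ee_rot: [-101.6, 89.7, -160.3]
contact_force: [-0.6, -0.1, -1.0]
finger_gap: 13.5
t 15.05 tcp [625.1 -91.9 191.7] x [-0.005 -0.002 -1.   ] yawY 31.3 F [-0.6 -0.1 -1. ] gap 13.494112377055707
[ 0.   -0.06  0.3 ]
lens pred [ 664.3 -155.8  192.9] shift [12.9  1.8  7.1]
```

```bash
python3 -m creep '1 5 1 3 0 0 0.1; 1 5 0.5 3 0 0 0.1; 1 1 0 0 0 0 0; 1 0 0 0 0 0 0; 1 0 0 0 0 0 0'
python3 - <<'E'
from lens import *
from station import eyes
c=shot('w20');A=c['A'];print(level(A));p=(A@[-1.3,0.3,75,1])[:3]
print("lens pred",p.round(1),"shift",to_tool(A,np.array([669.5,-161,180])-p+A[:3,3]))
c=eyes.capture("scene");np.savez("scene3.npz",**c)
cv2.imwrite("pics/scene3.png",cv2.resize(c["frame"][180:280,170:300,::-1],None,fx=6,fy=6,interpolation=cv2.INTER_CUBIC))
E
```

```text
time: 15.6
eef_pos: [629.4, -97.5, 180.0]
ee_rot: [-101.9, 89.9, -160.7]
contact_force: [-1.1, -0.6, -0.6]
finger_gap: 13.4
t 15.6 tcp [629.4 -97.5 180. ] x [-0.002 -0.001 -1.   ] yawY 31.3 F [-1.1 -0.6 -0.6] gap 13.446323283242524
[ 0.   -0.02  0.1 ]
lens pred [ 668.6 -161.5  181.3] shift [1.3 1.  0.1]
```

View pics/scene3.png

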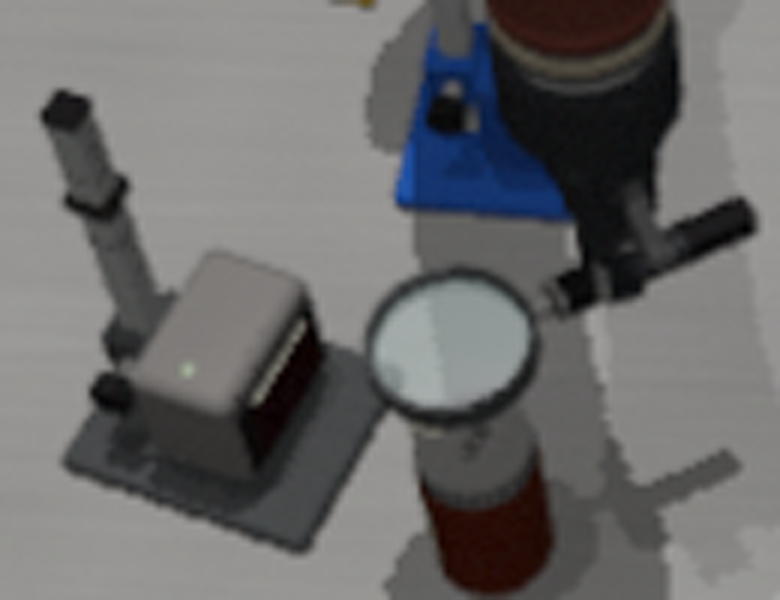

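```bash
python3 - <<'E'
from lens import *
c=dict(np.load("scene3.npz"));T=np.linalg.inv(c["world_to_cam"])
D=c["depth"];K=c["K"]
def pts(x0,y0,x1,y1):
    v,u=np.mgrid[y0:y1,x0:x1];u=u.ravel();v=v.ravel();d=D[v,u]
    P=np.stack([(u-K[0,2])/K[0,0]*d,(v-K[1,2])/K[1,1]*d,d,np.ones_like(d)]);return (T@P)[:3].T
P=pts(225,220,300,255)
h=P[(P[:,2]>160)&(P[:,2]<205)]
q=h[np.linalg.norm(h[:,:2]-[669,-161],axis=1)<45]
print("lens disc n",len(q),q.mean(0).round(1),"mid",((q.max(0)+q.min(0))/2).round(1),"zpct",np.percentile(q[:,2],[5,50,95]).round(1))
G=np.c_[q[:,:2]-q[:,:2].mean(0),np.ones(len(q))];s=np.linalg.lstsq(G,q[:,2],rcond=None)[0];print("slope deg",np.degrees(s[:2]).round(2),s[2].round(1))
f=P[(P[:,2]>150)]
p=proj(c,[668.6,-161.5,181.3]);d=np.array([np.cos(np.radians(-59.2)),np.sin(np.radians(-59.2)),0])
print(p,"handle end expected crop px",[((proj(c,np.array([668.6,-161.5,189])-144*d)-[170,180])*6).round() ])
r=pts(180,195,195,225)
v=c["frame"][205:220,180:192].mean()
print("ring proj",((proj(c,[598,-334,180])-[170,180])*6).round())
h=pts(190,240,300,275);j=h[(h[:,2]>95)&(h[:,2]<106)];j=j[np.linalg.norm(j[:,:2]-[669,-161],axis=1)<40];print("lid visible",j.max(0).round(),j.min(0).round())
E
```

```text
lens disc n 657 [ 673.4 -161.1  183.9] mid [ 673.3 -159.8  183. ] zpct [178.9 183.8 189.1]
slope deg [-1.22  0.52] 183.9
[245.69887062 236.52134091] handle end expected crop px [array([752., 203.])]
ring proj [ 96. 190.]
lid visible [ 700. -136.  105.] [ 654. -192.   95.]
```

```bash
python3 -m creep '1 1 0.7 0 0 0 0; 1 0 0 0 0 0 0; 1 0 0 0 0 0 0; 1 0 0 0 0 0 0'
python3 - <<'E'
from lens import *
from station import eyes,readout
c=shot('w21');A=c['A'];print(level(A));p=(A@[-1.3,0.3,75,1])[:3]
print("lens pred",p.round(1),"shift",to_tool(A,np.array([669.5,-161,180])-p+A[:3,3]))
c=eyes.capture("scene");cv2.imwrite("pics/scene4.png",cv2.resize(c["frame"][180:280,170:300,::-1],None,fx=6,fy=6,interpolation=cv2.INTER_CUBIC))
for i in range(4):
    eyes.capture("scene");s=readout.read_state();print(s["time"],np.round(s["eef_pos"],1),np.abs(s["joint_velocities"]).max().round(2))
E
```

```text
time: 16.1
eef_pos: [630.3, -96.6, 179.6]
ee_rot: [-74.3, 90.0, -133.0]
contact_force: [-0.4, 0.1, -1.4]
finger_gap: 13.4
t 16.1 tcp [630.3 -96.6 179.6] x [-0. -0. -1.] yawY 31.3 F [-0.4  0.1 -1.4] gap 13.423970091109423
[0.   0.01 0.03]
lens pred [ 669.6 -160.6  181. ] shift [ 1.  -0.3  0.3]
16.25 [630.3 -96.7 179.6] 0.16
16.3 [630.3 -96.7 179.6] 0.12
16.35 [630.3 -96.7 179.6] 0.12
16.4 [630.3 -96.7 179.6] 0.1
```

View pics/scene4.png

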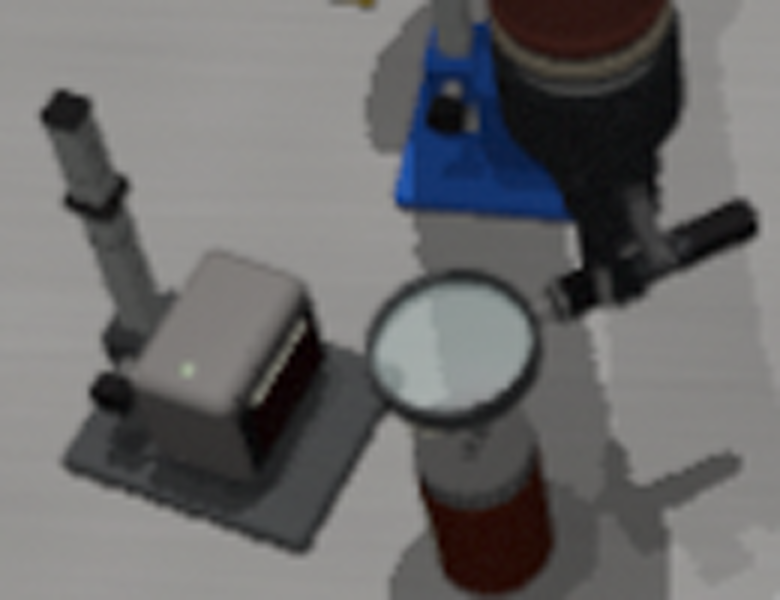

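View pics/w21.png

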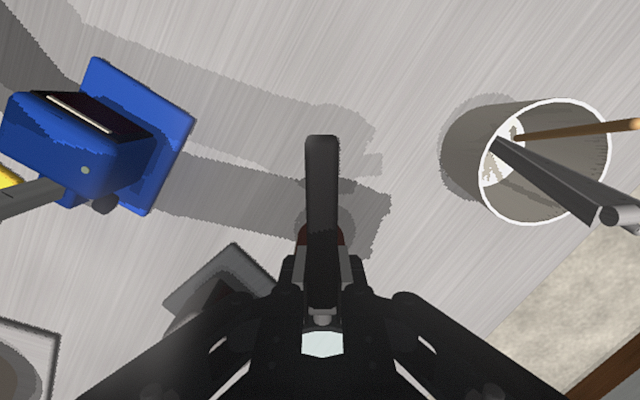

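```bash
python3 -c "
from station import order
print(order.sign_off())"
```

```text
the job is handed in; nothing more can be done
None
```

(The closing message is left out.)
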